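# Fit the studio lamp into its spring socket

### The arm

A 6-joint arm with a two-finger parallel gripper is mounted at the origin on the work surface. World frame = base frame: x ahead of the robot, y to its left, z up, the work surface at z = 0. Lengths are in mm, angles in degrees, forces in N, time in s.
With the tool pointing down it reaches from about 300 to 850 mm from the base axis. Payload 4.2 kg.
Tool frame: the origin (TCP) lies at the very end of the fingers, on their centre line; the grasp point (between the pads) lies env.pinch_z behind it (env.pinch_z is the distance from the TCP to the grasp point, in mm); z points along the fingers, y is the line along which they close (so a half turn about z gives the same grasp; the last joint's range is limited). The gripper opens to 91 mm and grips with 3 to 60 N. Pads are 32 mm wide; open, the fingers measure 118 mm over their backs; the gripper's body (76 mm by 178 mm) begins 60 mm behind the grasp point.
Start: joints at [73.453, 18.312, 89.639, -0, 72.044, -1.146], TCP at [152.707, 554.368, 213.976] pointing down, gripper open.
Joint ranges: [-177.97, 177.97], [-48.28, 115.42], [12.27, 149.76], [-77.06, 257.06], [2.81, 150.46], [-146.56, 146.56]. Speed limits (degrees/s): [147.25, 147.25, 180, 180, 180, 180].

### API

Orientations are given as [roll, pitch, yaw] about the fixed x, y, z axes, in that order (R = Rz(yaw) Ry(pitch) Rx(roll)).
In Python, from workcell import state, vision, job_done, env gives the robot as it stands.
- The arm moves only by the tool servo_tool, never from a script. Its argument "rows" is a list of rows, each a list of 5 numbers: the shift along the tool's x, y, z scaled (see below), then the turn about the tool's z scaled (see below), then the opening, from 0 (shut) to 1 (fully open). A call has 1 to 20 rows; each row is the pose to reach, as a shift and turn from the pose commanded when the call began, along the tool's axes at that moment; what a row does not reach only later rows make up. The controller multiplies each number of a shift by 200 mm and each number of a turn by 90 degrees. A row lasts 1/12 s, in which the tool goes at most 41.7 mm and 7.16 degrees, less where a joint would pass 70% of its speed; a pose out of reach is approached as far as the arm can. A call with a number of a shift or a turn outside -1 to 1 is refused whole. A call with a gripper value outside its range is refused whole. The fingers move at their own pace and stop on an object; "force" is the grip in N (left out, the last holds). Time passes only in rows, so rows that repeat a pose let the fingers close. It gives the time, the measured TCP pose, the force, the opening and the grip force at its end, in the units of the state.
- state(): the state, without advancing time (a new reading comes with each control period).
- vision.grab_frame(name): name is "scene" or "side" or "wrist"; returns the picture (384x512x3 uint8, red, green, blue); there is no depth.
- vision.camera_info(name): a dict with "vertical_fov" (degrees; the focal length in pixels is half the picture's height over the tangent of half this angle, whatever the lens; pixels are square), "cx", "cy" (the principal point, pixels), "T" (4x4, takes a point from camera to world coordinates). Camera axes: x right, y up, looking along -z (the intrinsics and any distortion apply to the point x, -y, -z); pixel columns grow to the right and rows downward; lengths in mm; the calibration is good to about 2 mm. A picture is of the moment at which its call begins: read the wrist's pose just before it. camera_info takes no time and is no camera call; for the wrist camera it gives the pose at the moment of the call.
- job_done(): hands the job in; it is judged then, once.
The state is a dict: "time_s": time; "qpos": joint angles; "qvel": joint speeds; "effort": joint torques, N m; "ee_pos": TCP position; "ee_rot": TCP orientation; "force": force on the tool from outside, world axes, zero at the start; "torque": the same for the moment, N m; "gripper_width": finger opening in mm; "gripper_force": force on a finger pad.
Only numpy, scipy, OpenCV 4.12 (cv2) and the standard library are available. Lean on these libraries where they do the work, as an engineer would, in place of code of your own. Each camera call takes 0.05 s, during which the arm holds its last target. There are 200 camera calls.

### The job

Free the lamp socket on the painting table by turning its clamp knob anticlockwise (seen from above) as far as it goes, then take the small lamp from its wooden rest and push its keyed spigot into the socket, turning it until the key slips into the keyway, and on against the spring until the collar sits flat on the socket. Finish while still gripping the lamp and holding it pushed fully home; keep the lamp upright, and do not disturb the bottle, the jar or the framed panel.

Things in the scene. Friction and masses are not known exactly. Their poses are not given: they have to be found in the camera images.
- socket: Lamp socket bolted to the table: grey round column 56 mm across, 75 mm high, on a foot 100 mm across. Origin under its middle, z up, y towards the clamp knob 100 mm away. The housing under the knob is 40 mm wide and high; a pin guide 16 mm wide, 76 mm high, stands on it up to 48 mm from the origin. While clamped, an 8 mm pin juts from +y into the bore 9 mm below the mouth and bars it.
- socket_mouth (a point): Centre of the socket's mouth, same axes as the socket. Bore 20 mm across with one keyway 8.5 mm wide, reaching 17 mm from the axis, open at the top and as deep as the bore. It points roughly along +x, but its sleeve is stiffly turned to an unlisted angle of up to 0.3 rad either way (this frame does not show it): look, or press lightly and turn to feel it. The key has about 0.1 rad play.
- plunger (a joint): Brass spring plunger in the bore, in m pressed down: 0 as it stands 18 mm below the mouth, 0.022 when the lamp is home. It pushes back with about 4 N when met, rising to 9 N at home.
- knob_grip (a point): Grip point of the clamp knob, on its upright turning axis, 74 mm above the table: a black upright bar 13 mm thick, 48 mm long, from 52 to 86 mm above the table, over a disc 38 mm across whose top is 46 mm above the table. The frame turns with the knob: y along the bar's length, x across its thickness, z up.
- clamp_knob (a joint): Angle of the clamp knob in rad: 0 is tight, it grows anticlockwise seen from above up to its stop at 1.3. The pin has left the bore at about 0.65. It has light friction and stays where it is left.
- lamp_center (a point): Centre of the lamp's housing, a black box 34 mm (x) by 80 mm (y) by 60 mm (z), white light panel on its +x side, 0.2 to 0.3 kg, gripped across its 34 mm. Axes: z up, x towards the panel. Under the box is a collar 46 mm across and 6 mm thick, then the spigot (see lamp_collar). It stands upright, its collar on the rest's top, the spigot hanging in the hole.
- lamp_collar (a point): Centre of the collar's underside, 36 mm below the lamp's centre, same axes. Spigot below it: 40 mm long, 18 mm across, the last 7 mm tapering to 10 mm. A key 6 mm wide stands out towards +x to 15 mm from the axis, from 8 to 28 mm below this point: the bare nose enters 12 mm before the key meets the socket's top. Home: this point is at the socket's mouth.
- rest: Wooden rest block fixed to the table, 100 by 100 mm, 55 mm high, with a square upright through-hole 34 mm wide at its middle; origin at the centre of its underside, z up.
- water_bottle: Bystander: clear bottle, 62 mm across, 190 mm tall; origin at the centre of its underside.
- frame_panel: Bystander: wooden framed panel lying flat, 150 by 200 by 22 mm; origin at the centre of its underside.
- paint_jar: Bystander: jar, 68 mm across, 75 mm tall; origin at the centre of its underside.
There are look-alikes about, which are no part of the job. What is shaped like the part that bears lamp_center but yellow is not meant. What is shaped like the socket but blue or purple is not meant.

How it is judged (in metres and radians):
On the way, in this order (a step that is already met when the one before it is completed fails the run):
1. the clamp knob is turned loose (beyond 1.1 rad) (value of joint clamp_knob above 1.1 rad), for 0.2 s.
2. the lamp is lifted clear of the wooden rest (height (world z) of lamp_collar above 0.1 m), for 0.2 s.
At the end, for the whole second after the job is handed in: The lamp's collar is within 2.5 mm of the socket's top and 4 mm of its axis, the lamp upright within 0.1 rad, the clamp knob still loose (above 1.0 rad), and the gripper still holds the lamp (finger force above 5 N) against the spring (z of lamp_collar in the frame of socket_mouth below 0.0025 m and horizontal distance between lamp_collar and socket_mouth below 0.004 m and angle between lamp_collar's own z axis and vertical below 0.1 rad and value of joint clamp_knob above 1 rad and contact force between lamp and the fingers above 5 N); the arm keeps its last pose, push and grip.
It fails at once if the lamp is tipped over (angle between lamp_collar's own z axis and vertical above 0.5 rad).
It fails at once if the water bottle is disturbed (distance of water_bottle from where it was at the start of the episode above 0.03 m).
It fails at once if the framed panel is disturbed (distance of frame_panel from where it was at the start of the episode above 0.03 m).
It fails at once if the paint jar is disturbed (distance of paint_jar from where it was at the start of the episode above 0.03 m).
It also fails if it takes over 58 s, if anything falls off the work surface, if the arm or the gripper's body presses on something with over 40 N, if the wrist force passes 120 N, or if a joint passes its speed limit or range.

## Working session

There is one attempt and no reset: what is moved stays moved. The work goes in short steps, Python scripts to look and compute and a tool call to move; the robot and the scene stay as the last step left them, time stands still between calls to the robot, and variables do not carry over. Pictures are saved under pics/ and viewed, at most 10 in all, crops included, and the job is handed in when it is done.

Besides the shell and the picture viewer there is one more tool, called after ">>>" as name([rows], argument=value, ...), one row to a line, values as JSON. servo_tool: Moves the arm, as the interface text tells. Its arguments: {"type":"object","properties":{"rows":{"type":"array"},"force":{"type":"number"}},"required":["rows"]}

```bash
ls; mkdir -p pics
python3 - <<'E'
from workcell import state, vision, env
import cv2, numpy as np
np.set_printoptions(precision=2,suppress=True)
s=state(); print(s['time_s'],s['ee_pos'],s['ee_rot'],s['gripper_width'],env.pinch_z)
for n in ['scene','side','wrist']:
    c=vision.camera_info(n); print(n,{k:v for k,v in c.items() if k!='T'}); print(np.array(c['T']))
    im=vision.grab_frame(n); cv2.imwrite(f'pics/{n}0.png',im[:,:,::-1])
a=[cv2.imread(f'pics/{n}0.png') for n in ['scene','side']]
E
```

```text
pics
0.0 [152.57 553.87 213.13] [-179.9   -0.   164.6] 91.16414762677954 18.8
scene {'vertical_fov': 47.875027830656144, 'cx': 257.7056349431326, 'cy': 186.94349614233704}
[[  -0.55   -0.65    0.53 1255.8 ]
 [   0.83   -0.43    0.35  469.5 ]
 [  -0.      0.63    0.77 1089.46]
 [   0.      0.      0.      1.  ]]
side {'vertical_fov': 48.38915297770767, 'cx': 262.60204720197896, 'cy': 190.49465942886826}
[[    0.99     0.06    -0.08   450.33]
 [   -0.1      0.64    -0.76 -1034.97]
 [    0.01     0.77     0.64   945.96]
 [    0.       0.       0.       1.  ]]
wrist {'vertical_fov': 60.80774134701784, 'cx': 250.18778425590386, 'cy': 188.46002168781925}
[[  0.26  -0.92  -0.28  72.79]
 [  0.96   0.25   0.08 575.68]
 [ -0.    -0.29   0.96 383.41]
 [  0.     0.     0.     1.  ]]
```

View pics/scene0.png

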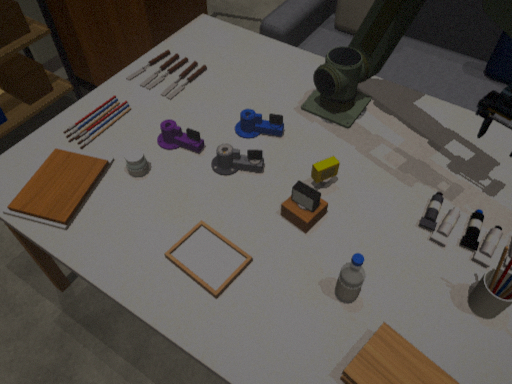

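View pics/side0.png

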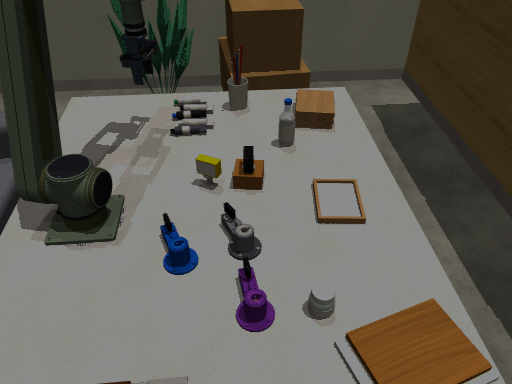

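The scene view shows the grey socket at (225,158) with its knob at about (255,160). The look-alike sockets are blue (248,122) and purple (171,134). The black lamp is on the wooden rest at (305,195), and the yellow look-alike is at (325,168). I choose the grey socket and the black lamp, and will check both in one close crop.

```bash
cat > h.py <<'E'
import numpy as np, cv2
from workcell import state, vision, env
np.set_printoptions(precision=2,suppress=True)
def ray(c,u,v):
    f=192/np.tan(np.radians(c['vertical_fov'])/2); T=np.array(c['T'])
    d=T[:3,:3]@np.array([(u-c['cx'])/f,-(v-c['cy'])/f,-1]); return T[:3,3],d
def plane(c,u,v,z):
    o,d=ray(c,u,v); return o+d*(z-o[2])/d[2]
def proj(c,p):
    f=192/np.tan(np.radians(c['vertical_fov'])/2); T=np.array(c['T'])
    q=T[:3,:3].T@(np.asarray(p,float)-T[:3,3]); return np.array([c['cx']+f*q[0]/-q[2],c['cy']+f*q[1]/q[2]])
def two(a,b):
    (o1,d1),(o2,d2)=a,b
    t=np.linalg.lstsq(np.c_[d1,-d2],o2-o1,rcond=None)[0]; p,q=o1+d1*t[0],o2+d2*t[1]
    return (p+q)/2,np.linalg.norm(p-q)
E
python3 - <<'E'
import cv2,numpy as np
a=cv2.imread('pics/scene0.png');b=cv2.imread('pics/side0.png')
def cr(i,x,y): return cv2.resize(i[y:y+60,x:x+80],None,fx=5,fy=5,interpolation=cv2.INTER_CUBIC)
cv2.imwrite('pics/c1.png',np.vstack([np.hstack([cr(a,200,130),cr(a,270,170)]),np.hstack([cr(b,205,200),cr(b,210,140)])]))
E
```

```text
(no output)
```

View pics/c1.png

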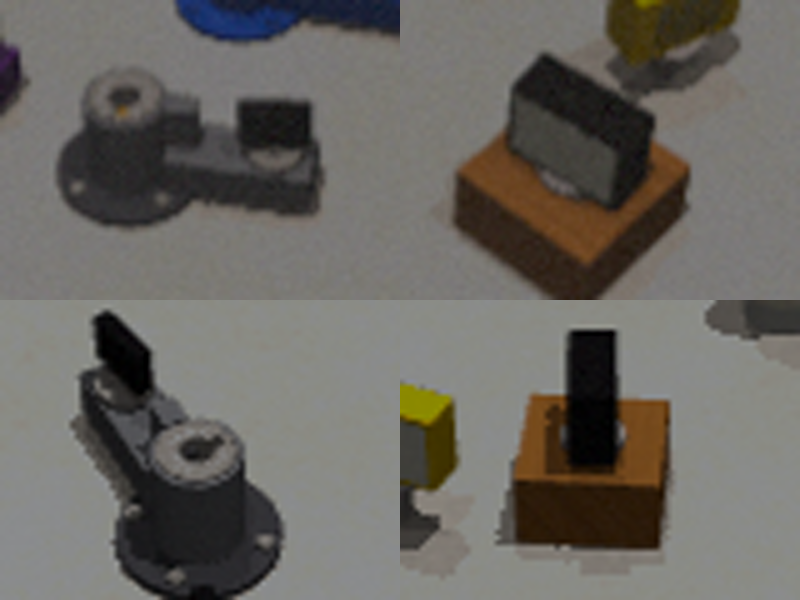

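The crop confirms both choices: the grey socket has its mouth at scene (224.8,148.8) / side (244.6,230) and its knob bar at scene (255,150) / side (230,207.5). The black lamp's top centre is at scene (307,191), with its white panel facing the scene camera.

Run:
```python
from h import *
c,s=vision.camera_info('scene'),vision.camera_info('side')
m1,m2=plane(c,224.8,148.8,75),plane(s,244.6,230,75); print('mouth',m1,m2)
k1,k2=plane(c,255,150,86),plane(s,230.3,207.5,86); print('knob',k1,k2)
for a,b in (((200+238/5,130+99/5),(200+311/5,130+101/5)),):
    d=plane(c,*b,86)-plane(c,*a,86); print('bar scene',np.degrees(np.arctan2(d[1],d[0])),np.linalg.norm(d))
d=plane(s,205+103/5,200+15/5,86)-plane(s,205+150/5,200+60/5,86); print('bar side',np.degrees(np.arctan2(d[1],d[0])),np.linalg.norm(d))
P=lambda x,y,z:plane(c,270+x/5,170+y/5,z)
t=[P(112,92,121),P(140,55,121),P(255,118,121),P(235,150,121)];print('lamp top',np.array(t),np.mean(t,0))
for i,j in((0,3),(1,2)): d=t[i]-t[j]; print(np.degrees(np.arctan2(d[1],d[0])),np.linalg.norm(d))
r=[P(55,172,55),P(142,102,55),P(288,165,55),P(190,262,55)];print('rest top',np.array(r),np.mean(r,0))
q=[plane(s,210+x/5,140+y/5,55) for x,y in ((128,97),(268,101),(265,180),(115,180))];print('rest side',np.array(q),np.mean(q,0))
print(np.array(vision.camera_info('wrist')['T'])[:3,3], state()['ee_pos'])
```

```text
mouth [ 489.36 -166.89   75.  ] [ 493.57 -169.32   75.  ]
knob [448.36 -75.63  86.  ] [456.88 -81.96  86.  ]
bar scene 121.28814571831543 47.0816952998347
bar side 121.62983065366662 50.11668611143291
lamp top [[544.98 118.75 121.  ]
 [511.91 118.2  121.  ]
 [516.42 196.63 121.  ]
 [543.04 198.15 121.  ]] [529.08 157.93 121.  ]
-88.60320098917948 79.42482342127886
-93.29214660533341 78.55417877868078
rest top [[568.47  97.8   55.  ]
 [493.19 114.23  55.  ]
 [486.94 211.6   55.  ]
 [580.93 197.11  55.  ]] [532.38 155.19  55.  ]
rest side [[486.77 205.56  55.  ]
 [585.54 191.91  55.  ]
 [574.18 101.31  55.  ]
 [473.   110.39  55.  ]] [529.87 152.29  55.  ]
[ 72.8  575.71 383.52] [152.62 554.   213.34]
```

Estimates: socket at about (491,-168), its y axis at about 113°, knob at about (453,-79) with the bar at about 121°. Lamp at (530,156) with its x axis at about 0°. I'll move above the knob first.

>>> servo_tool([
  [-0.76,-0.885,0,0,1],
  [-0.76,-0.885,0,0,1],
  [-0.76,-0.885,0,0,1],
  [-0.76,-0.885,0,0,1],
  [-0.76,-0.885,0,0,1],
  [-0.76,-0.885,0,0,1],
])

```text
time_s: 0.65
ee_pos: [252.6, 339.7, 213.7]
ee_rot: [-179.9, 0.0, 164.5]
force: [0.7, 0.1, 0.1]
gripper_width: 91.3
gripper_force: 0.0
```

>>> servo_tool([
  [-0.76,-0.885,0,0,1],
  [-0.76,-0.885,0,0,1],
  [-0.76,-0.885,0,0,1],
  [-0.76,-0.885,0,0,1],
  [-0.76,-0.885,0,0,1],
  [-0.76,-0.885,0,0,1],
])

```text
time_s: 1.15
ee_pos: [352.4, 129.3, 214.0]
ee_rot: [-180.0, 0.1, 164.5]
force: [1.1, 0.5, 0.2]
gripper_width: 91.2
gripper_force: 0.0
```

>>> servo_tool([
  [-0.76,-0.885,0,0.48,1],
  [-0.76,-0.885,0,0.48,1],
  [-0.76,-0.885,0,0.48,1],
  [-0.76,-0.885,0,0.48,1],
  [-0.76,-0.885,0.06,0.48,1],
  [-0.76,-0.885,0.06,0.48,1],
  [-0.76,-0.885,0.06,0.48,1],
  [-0.76,-0.885,0.06,0.48,1],
  [-0.76,-0.885,0.06,0.48,1],
])

```text
time_s: 1.9
ee_pos: [450.7, -78.1, 201.7]
ee_rot: [-180.0, -0.1, 121.5]
force: [-0.1, -0.5, 0.3]
gripper_width: 91.3
gripper_force: 0.0
```

Run:
```python
from h import *
import pickle
s=state(); print(s['time_s'],s['ee_pos'],s['ee_rot'])
c=vision.camera_info('wrist'); im=vision.grab_frame('wrist'); pickle.dump(c,open('w1.pkl','wb'))
for p in ((491.5,-168,75),(452.5,-79,86)): print(proj(c,p))
cv2.imwrite('pics/w1.png',cv2.convertScaleAbs(im[:,:,::-1],alpha=1.6)); cv2.imwrite('pics/w1r.png',im[:,:,::-1])
```

```text
1.9 [450.69 -78.15 201.66] [-179.97   -0.08  121.46]
[238.46 272.34]
[251.49 185.5 ]
```

View pics/w1.png

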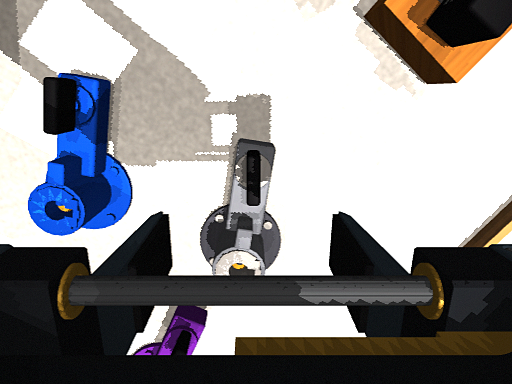

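The wrist view shows the black knob bar at (253,178), nearly vertical in the image. The grey socket's mouth is at (239,265), half hidden by the gripper rod. I'll measure the bar.

Run:
```python
from h import *
import pickle
c=pickle.load(open('w1.pkl','rb')); im=cv2.imread('pics/w1r.png')
sub=im[130:215,235:275].max(2)
m=(sub<28).astype(np.uint8); n,l,st,ce=cv2.connectedComponentsWithStats(m)
i=1+np.argmax(st[1:,4]); print(st[i],ce[i]+[235,130])
ys,xs=np.where(l==i)
p=np.array([plane(c,x+235,y+130,86)[:2] for x,y in zip(xs,ys)])
r=cv2.minAreaRect(p.astype(np.float32)); print(r)
b=cv2.boxPoints(r); print(b)
```

```text
[ 11  20  15  56 704] [252.95 177.16]
((449.93597412109375, -72.487548828125), (12.170371055603027, 51.56523513793945), 30.653257369995117)
[[431.56 -53.41]
 [457.85 -97.77]
 [468.32 -91.57]
 [442.03 -47.21]]
```

>>> servo_tool([
  [0.017,0.011,0.4,0,0.6],
  [0.017,0.011,0.4,0,0.5],
  [0.017,0.011,0.74,0,0.5],
  [0.017,0.011,0.74,0,0.5],
  [0.017,0.011,0.74,0,0.5],
  [0.017,0.011,0.74,0,0.5],
  [0.017,0.011,0.74,0,0.0],
  [0.017,0.011,0.74,0,0.0],
  [0.017,0.011,0.74,0,0.0],
  [0.017,0.011,0.74,0,0.0],
  [0.017,0.011,0.74,0,0.0],
  [0.017,0.011,0.74,0,0.0],
], force=20)

```text
time_s: 2.95
ee_pos: [451.7, -74.7, 54.5]
ee_rot: [179.9, 0.0, 121.4]
force: [0.1, 0.3, -0.7]
gripper_width: 14.4
gripper_force: 0.0
```

>>> servo_tool([
  [0,0,0,0,0.0],
  [0,0,0,0,0.0],
  [0,0,0,0,0.0],
])

```text
time_s: 3.2
ee_pos: [451.6, -74.7, 54.4]
ee_rot: [180.0, 0.0, 121.4]
force: [-0.8, -0.6, 5.6]
gripper_width: 12.8
gripper_force: 20.0
```

>>> servo_tool([
  [0,0,0,-0.05,0],
  [0,0,0,-0.11,0],
  [0,0,0,-0.17,0],
  [0,0,0,-0.23,0],
  [0,0,0,-0.29,0],
  [0,0,0,-0.35,0],
  [0,0,0,-0.41,0],
  [0,0,0,-0.47,0],
  [0,0,0,-0.53,0],
  [0,0,0,-0.59,0],
  [0,0,0,-0.65,0],
  [0,0,0,-0.71,0],
  [0,0,0,-0.77,0],
  [0,0,0,-0.82,0],
  [0,0,0,-0.84,0],
  [0,0,0,-0.84,0],
  [0,0,0,-0.84,0],
])

```text
time_s: 4.62
ee_pos: [451.5, -74.9, 54.3]
ee_rot: [180.0, 0.0, -163.2]
force: [-1.4, -2.3, 5.5]
gripper_width: 17.4
gripper_force: 22.8
```

```bash
python3 -c "
from h import *
s=state(); print(s['force'],s['torque'],s['ee_pos'],s['ee_rot'],s['qpos'])"
```

```text
[-1.42 -2.27  5.51] [-0.31  0.28 -0.93] [451.53 -74.93  54.3 ] [ 179.99    0.03 -163.21] [ -10.88   17.86  117.34    0.03   44.78 -117.68]
```

The knob hit its stop: torque is 0.93 N m and the bar has twisted slightly in the grip. I'll release, rise and look at the keyway from above the socket.

>>> servo_tool([
  [0,0,0,-0.04,0.35],
  [0,0,0,-0.04,0.35],
  [0,0,0,-0.04,0.35],
  [0,0,0,-0.04,0.35],
  [0,0,-0.2,0,0.35],
  [0,0,-0.4,0,0.35],
  [0,0,-0.5,0,1],
  [-0.057,-0.5,-0.4,0.93,1],
  [-0.057,-0.5,-0.33,0.93,1],
  [-0.057,-0.5,-0.33,0.93,1],
  [-0.057,-0.5,-0.33,0.93,1],
  [-0.057,-0.5,-0.33,0.93,1],
  [-0.057,-0.5,-0.33,0.93,1],
  [-0.057,-0.5,-0.33,0.93,1],
  [-0.057,-0.5,-0.33,0.93,1],
  [-0.057,-0.5,-0.33,0.93,1],
  [-0.057,-0.5,-0.33,0.93,1],
  [-0.057,-0.5,-0.33,0.93,1],
  [-0.057,-0.5,-0.33,0.93,1],
  [-0.057,-0.5,-0.33,0.93,1],
])

```text
time_s: 6.28
ee_pos: [491.4, -166.7, 119.6]
ee_rot: [-180.0, -0.0, 113.2]
force: [0.0, 0.3, -0.4]
gripper_width: 91.3
gripper_force: 0.0
```

Run:
```python
from h import *
import pickle
s=state(); print(s['time_s'],s['ee_pos'],s['ee_rot'])
c=vision.camera_info('wrist'); im=vision.grab_frame('wrist'); pickle.dump(c,open('w2.pkl','wb'))
u=proj(c,(491.5,-168,75)); print(u)
cv2.imwrite('pics/w2r.png',im[:,:,::-1])
x,y=u.astype(int); x0,y0=x-75,y-60; print(x0,y0)
cv2.imwrite('pics/w2.png',cv2.resize(im[y0:y0+110,x0:x0+150,::-1],None,fx=5,fy=5,interpolation=cv2.INTER_CUBIC))
```

```text
6.2833 [ 491.45 -166.74  119.63] [-179.98   -0.03  113.19]
[249.62 213.22]
174 153
```

View pics/w2.png

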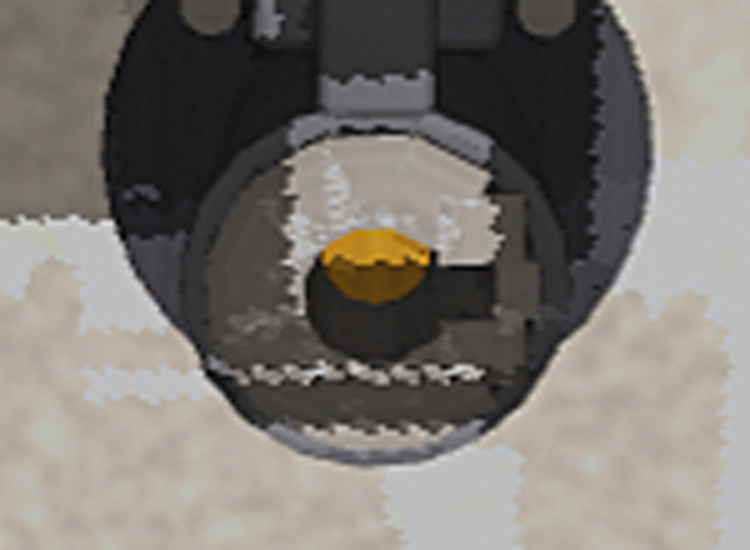

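The crop shows the bore centred at crop (376,292) with the brass plunger inside and no pin barring it. The keyway points image-right, its end spanning (495,265)–(495,320). Next I'll turn this into positions and work out the path to the lamp.

Run:
```python
from h import *
import pickle
c=pickle.load(open('w2.pkl','rb'))
P=lambda x,y:plane(c,174+(x+.5)/5-.5,153+(y+.5)/5-.5,75)
L,B=P(305,292),P(376,360); m=P(376,292); k=P(495,293); print(m,k,np.linalg.norm(k-m),np.linalg.norm(L-m),np.linalg.norm(B-m))
a=lambda p,q:np.degrees(np.arctan2(*(q-p)[1::-1]))
print(a(m,k),a(P(437,264),P(495,265)),a(P(440,321),P(495,321)))
# column top rim in picture
print(P(203,280),P(550,280))
```

```text
[ 490.32 -166.7    75.  ] [ 505.71 -160.26   75.  ] 16.68727366416201 9.953359477605314 10.308640469996043
22.697427094936764 22.16343913776686 23.21068060028474
[ 467.38 -174.59   75.  ] [ 511.98 -155.46   75.  ]
```

>>> servo_tool([
  [0.1,0.06,-0.2,0,0.7],
  [0.3,0.17,-0.4,0,0.7],
  [0.5,0.29,-0.55,0,0.7],
  [0.7,0.41,-0.55,0,0.7],
  [0.7,0.41,-0.55,0,0.7],
  [0.7,0.41,-0.55,0,0.7],
])

```text
time_s: 6.83
ee_pos: [513.2, -0.4, 232.4]
ee_rot: [179.6, -0.0, 113.7]
force: [0.1, -0.3, 0.6]
gripper_width: 63.7
gripper_force: 0.0
```

>>> servo_tool([
  [0.7,0.41,0,0.26,0.7],
  [0.7,0.41,0,0.26,0.7],
  [0.7,0.41,0,0.26,0.7],
  [0.7,0.41,0,0.26,0.7],
  [0.7,0.41,0,0.26,0.7],
  [0.7,0.41,0,0.26,0.7],
  [0.7,0.41,0,0.26,0.7],
])

```text
time_s: 7.42
ee_pos: [531.1, 154.6, 229.4]
ee_rot: [-179.9, 0.1, 90.1]
force: [-0.3, 0.3, -0.1]
gripper_width: 63.9
gripper_force: 0.0
```

Run:
```python
from h import *
import pickle
s=state(); print(s['time_s'],s['ee_pos'],s['ee_rot'])
c=vision.camera_info('wrist'); im=vision.grab_frame('wrist'); pickle.dump(c,open('w3.pkl','wb'))
print(proj(c,(530,156,121)))
cv2.imwrite('pics/w3r.png',im[:,:,::-1])
cv2.imwrite('pics/w3.png',cv2.convertScaleAbs(im[:,:,::-1],alpha=1.6))
```

```text
7.4167 [531.11 154.58 229.39] [-179.94    0.07   90.06]
[248.87 184.17]
```

View pics/w3.png

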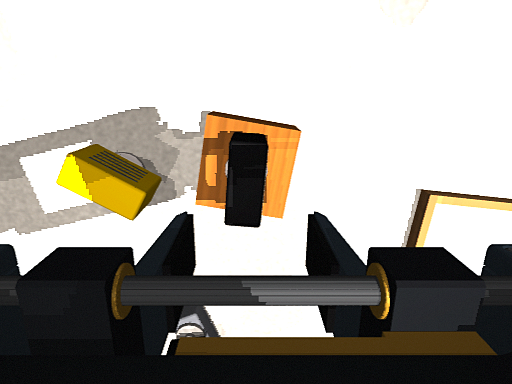

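The lamp is the black box at about (247,180), its top face's lower edge running from (226,223) to (262,226). The yellow look-alike is at (110,180), clear of the finger path. I'll measure it by mask.

Run:
```python
from h import *
import pickle
c=pickle.load(open('w3.pkl','rb')); im=cv2.imread('pics/w3r.png')
m=(im[120:235,205:300].max(2)<35).astype(np.uint8); n,l,st,ce=cv2.connectedComponentsWithStats(m); i=1+np.argmax(st[1:,4]); print(st[i])
ys,xs=np.where(l==i); ys+=120; xs+=205
L=[];R=[]
for y in range(175,218,3):
    r=xs[ys==y]; L.append(plane(c,r.min()-.5,y,121)[:2]); R.append(plane(c,r.max()+.5,y,121)[:2])
L,R=np.array(L),np.array(R)
for e in (L,R): f=np.polyfit(e[:,1],e[:,0],1); print('edge x at y=156',np.polyval(f,156),'tilt deg of y-axis from 90:',-np.degrees(np.arctan(f[0])))
q=plane(c,244,ys.max()+.5,121); print('low end',q, ys.max())
print([plane(c,240,y,121)[1] for y in (150,155)])
print(im[130:165:2,240].max(1))
```

```text
[  20   12   43   95 3424]
edge x at y=156 510.0878040523531 tilt deg of y-axis from 90: -4.384384114246948
edge x at y=156 543.2606158096823 tilt deg of y-axis from 90: -5.093046755253338
low end [525.52 115.33 121.  ] 226
[np.float64(186.56092870911647), np.float64(182.2057960286699)]
[172  13   4   6   3   3  16  28  11   8   9   9   7   6   8   7  10   6]
```

>>> servo_tool([
  [0.007,-0.022,0.1,0.053,0.6],
  [0.007,-0.022,0.3,0.053,0.6],
  [0.007,-0.022,0.5,0.053,0.6],
  [0.007,-0.022,0.65,0.053,0.6],
  [0.007,-0.022,0.74,0.053,0.6],
  [0.007,-0.022,0.775,0.053,0.6],
  [0.007,-0.022,0.775,0.053,0.6],
  [0.007,-0.022,0.775,0.053,0.2],
  [0.007,-0.022,0.775,0.053,0.2],
  [0.007,-0.022,0.775,0.053,0.2],
  [0.007,-0.022,0.775,0.053,0.2],
  [0.007,-0.022,0.775,0.053,0.2],
], force=45)

```text
time_s: 8.47
ee_pos: [527.5, 156.6, 76.5]
ee_rot: [179.9, -0.0, 85.1]
force: [-1.6, 0.1, 5.8]
gripper_width: 33.8
gripper_force: 45.0
```

>>> servo_tool([
  [0,0,-0.05,0,0.2],
  [0,0,-0.15,0,0.2],
  [0,0,-0.25,0,0.2],
  [0,0,-0.35,0,0.2],
  [0,0,-0.45,0,0.2],
  [0,0,-0.53,0,0.2],
  [-0.03,0,-0.55,0,0.2],
  [-0.1,-0.005,-0.55,0,0.2],
  [-0.2,-0.01,-0.55,0,0.2],
  [-0.3,-0.01,-0.55,0,0.2],
  [-0.4,-0.015,-0.55,0,0.2],
  [-0.5,-0.02,-0.55,0,0.2],
  [-0.6,-0.024,-0.55,0,0.2],
  [-0.7,-0.024,-0.55,0,0.2],
  [-0.78,-0.024,-0.55,0,0.2],
  [-0.8,-0.024,-0.55,0,0.2],
])

```text
time_s: 9.8
ee_pos: [506.9, -5.5, 183.5]
ee_rot: [-179.8, 0.1, 85.0]
force: [0.3, -0.6, -1.3]
gripper_width: 33.7
gripper_force: 45.0
```

>>> servo_tool([
  [-0.05,0,0,-0.02,0.2],
  [-0.12,0,0,-0.06,0.2],
  [-0.22,-0.01,0,-0.1,0.2],
  [-0.32,-0.01,0,-0.15,0.2],
  [-0.42,-0.015,0,-0.2,0.2],
  [-0.52,-0.02,0,-0.25,0.2],
  [-0.62,-0.024,0,-0.29,0.2],
  [-0.72,-0.024,0,-0.307,0.2],
  [-0.8,-0.024,0,-0.307,0.2],
  [-0.826,-0.024,0,-0.307,0.2],
  [-0.826,-0.024,0,-0.307,0.2],
  [-0.826,-0.024,0,-0.307,0.2],
  [-0.826,-0.024,0,-0.307,0.2],
  [-0.826,-0.024,0,-0.307,0.2],
])

```text
time_s: 10.97
ee_pos: [489.8, -165.7, 184.8]
ee_rot: [-180.0, -0.0, 112.8]
force: [-0.2, 0.2, -1.8]
gripper_width: 33.8
gripper_force: 45.0
```

Run:
```python
from h import *
import pickle
s=state(); print(s['time_s'],s['ee_pos'],s['ee_rot'],s['force'],s['torque'],s['gripper_width'])
d=[]
for n in ('wrist','scene','side'):
    c=vision.camera_info(n); im=vision.grab_frame(n)[:,:,::-1]; pickle.dump(c,open(f'{n}4.pkl','wb')); cv2.imwrite(f'pics/{n}4r.png',im)
    x,y=proj(c,(490,-167,110)).astype(int); print(n,x,y)
    d.append(im if n=='wrist' else cv2.resize(im[y-50:y+40,x-45:x+45],None,fx=4.2667,fy=4.2667,interpolation=cv2.INTER_CUBIC))
d[0]=cv2.resize(d[0][:,66:450],None,fx=1,fy=1)
o=cv2.resize(np.hstack(d),(798,266)); cv2.imwrite('pics/w4.png',cv2.convertScaleAbs(np.vstack([np.hstack([d[1][:,:,:],d[2]])]),alpha=1.5))
cv2.imwrite('pics/w4w.png',cv2.convertScaleAbs(cv2.imread('pics/wrist4r.png'),alpha=1.6))
```

```text
10.9667 [ 489.83 -165.72  184.79] [-180.     -0.03  112.82] [-0.15  0.23 -1.79] [-0.07  0.02  0.02] 33.81027613696027
wrist 249 199
scene 224 141
side 243 220
```

View pics/w4.png

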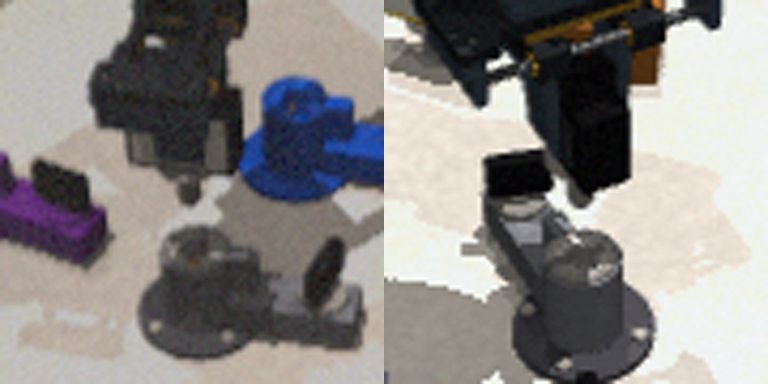

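View pics/w4w.png

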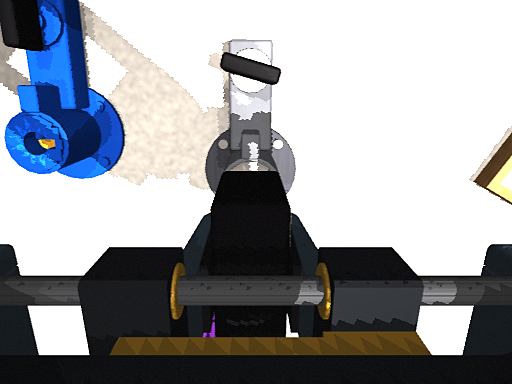

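The scene and side crops show the lamp held upright with the spigot tip at scene (222.8,135.5), above the grey socket. In the wrist view the lamp's near end sits at row 172, and the knob is turned. I'll check the lamp's offset along the grip.

Run:
```python
from h import *
import pickle
c=pickle.load(open('wrist4.pkl','rb')); im=cv2.imread('pics/wrist4r.png')
tx=np.array([np.cos(np.radians(112.8)),np.sin(np.radians(112.8)),0]); t=np.array([489.8,-165.7,0])
g=im.max(2); print('rows col250',g[160:215,250]); print('cols row 205', g[203,200:300])
for y in (169,170,171,172): print(y,(plane(c,252,y,169.3)-t)@tx)
for y in (196,200,204,208): print('top',y,(plane(c,252,y,229.3)-t)@tx)
print('pred tip scene',proj(pickle.load(open('scene4.pkl','rb')),(489.8,-165.7,123.3)),'side',proj(pickle.load(open('side4.pkl','rb')),(489.8,-165.7,123.3)))
print('mouth scene',proj(pickle.load(open('scene4.pkl','rb')),(490.3,-166.7,75)))
```

```text
rows col250 [ 64  50 187 215 216 132 140 135 228 236  95   0   4   7   7   4   9   4
   7   7   2   5   5   6   6   7   5   7   6   5   6   5   7   6   5   5
   5   5   7   6   6   5   7   7   4  11  12  11   8  12   7  12  11   8
   8]
cols row 205 [229 229 229 229 230 229 229 230 230 232 242 224  14   0   7   7   9   7
   7   7   8   7   5   5   3   6   9   9   8   7  10   7   8   8   8   9
   7  10   8   5   8   8   5   9   7   7   8   9   4   7   7   6   8   9
   7   8  11   8   6   7   7   8   8   6   6   8  11   9   5  10   9   7
   8   8   5   6   8   7   8  10  10   8   8   9   8  10   5   0  48 179
 248 233 230 230 230 230 229 228 229 229]
169 37.68336025140783
170 37.084691282595195
171 36.484929514874636
172 35.88407195335134
top 196 40.855362620026746
top 200 39.14665440623718
top 204 37.42508258272492
top 208 35.69050133963123
pred tip scene [224.12 138.37] side [242.85 216.93]
mouth scene [224.68 148.99]
```

Both cameras put the lamp about 3 mm toward −tool x from the TCP. I'll correct by that and lower until the nose is in the bore.

>>> servo_tool([
  [0.01,0,0.08,0,0.2],
  [0.01,0,0.16,0,0.2],
  [0.01,0,0.2,0,0.2],
  [0.01,0,0.22,0,0.2],
  [0.01,0,0.24,0,0.2],
  [0.01,0,0.26,0,0.2],
  [0.01,0,0.28,0,0.2],
  [0.01,0,0.28,0,0.2],
])

```text
time_s: 11.78
ee_pos: [488.9, -164.8, 128.5]
ee_rot: [-180.0, -0.0, 112.8]
force: [-0.7, 0.7, -1.2]
gripper_width: 33.7
gripper_force: 45.0
```

```bash
python3 -c "
from h import *
s=state(); print(s['force'],s['torque'],s['ee_pos'],s['ee_rot'])"
```

```text
[-0.67  0.66 -1.18] [-0.16  0.01  0.01] [ 488.91 -164.77  128.52] [-179.97   -0.03  112.76]
```

>>> servo_tool([
  [0,0,0.01,0,0.2],
  [0,0,0.02,0,0.2],
  [0,0,0.03,0,0.2],
  [0,0,0.04,0,0.2],
  [0,0,0.05,0,0.2],
  [0,0,0.05,0,0.2],
])

```text
time_s: 12.28
ee_pos: [489.0, -164.8, 118.6]
ee_rot: [-180.0, -0.0, 112.8]
force: [-1.1, 1.0, -1.9]
gripper_width: 33.9
gripper_force: 45.0
```

```bash
python3 -c "
from h import *
s=state(); print(s['force'],s['torque'],s['ee_pos'],s['ee_rot'])"
```

```text
[-1.09  1.03 -1.86] [-0.09 -0.03  0.01] [ 489.04 -164.82  118.64] [-179.99   -0.01  112.76]
```

No resistance at the key height, so the key seems to have entered the keyway. Pressing on against the spring.

>>> servo_tool([
  [0,0,0.01,0,0.2],
  [0,0,0.02,0,0.2],
  [0,0,0.03,0,0.2],
  [0,0,0.04,0,0.2],
  [0,0,0.05,0,0.2],
  [0,0,0.05,0,0.2],
])

```text
time_s: 12.78
ee_pos: [489.2, -164.9, 108.8]
ee_rot: [180.0, 0.0, 112.8]
force: [-1.5, 0.3, 4.0]
gripper_width: 33.6
gripper_force: 45.0
```

```bash
python3 -c "
from h import *
s=state(); print(s['force'],s['torque'],s['ee_pos'],s['ee_rot'])"
```

```text
[-1.48  0.28  4.01] [-0.08  0.29 -0.04] [ 489.18 -164.87  108.85] [179.99   0.01 112.76]
```

>>> servo_tool([
  [0,0,0.01,0,0.2],
  [0,0,0.02,0,0.2],
  [0,0,0.03,0,0.2],
  [0,0,0.04,0,0.2],
  [0,0,0.05,0,0.2],
  [0,0,0.055,0,0.2],
  [0,0,0.06,0,0.2],
  [0,0,0.06,0,0.2],
])

```text
time_s: 13.45
ee_pos: [489.2, -164.9, 97.0]
ee_rot: [180.0, 0.0, 112.8]
force: [-1.9, 0.3, 6.6]
gripper_width: 33.6
gripper_force: 45.0
```

```bash
python3 -c "
from h import *
s=state(); print(s['force'],s['torque'],s['ee_pos'],s['ee_rot'])"
```

```text
[-1.92  0.3   6.6 ] [0.09 0.47 0.06] [ 489.2  -164.86   97.03] [179.99   0.01 112.76]
```

>>> servo_tool([
  [0,0,0.005,0,0.2],
  [0,0,0.01,0,0.2],
  [0,0,0.01,0,0.2],
  [0,0,0.01,0,0.2],
])

```text
time_s: 13.78
ee_pos: [489.2, -164.9, 96.4]
ee_rot: [180.0, 0.0, 112.8]
force: [-4.5, 1.5, 15.1]
gripper_width: 34.0
gripper_force: 45.0
```

>>> servo_tool([
  [0,0,0.005,0,0.2],
  [0,0,0.01,0,0.2],
  [0,0,0.01,0,0.2],
  [0,0,0.01,0,0.2],
])

```text
time_s: 14.12
ee_pos: [489.3, -164.9, 96.4]
ee_rot: [179.9, 0.1, 112.8]
force: [-6.9, 1.9, 28.0]
gripper_width: 33.9
gripper_force: 45.0
```

>>> servo_tool([
  [0,0,-0.005,0,0.2],
  [0,0,-0.005,0,0.2],
  [0,0,-0.005,0,0.2],
  [0,0,-0.005,0,0.2],
])

```text
time_s: 14.45
ee_pos: [489.2, -164.9, 96.4]
ee_rot: [179.9, 0.0, 112.8]
force: [-5.6, 1.6, 21.3]
gripper_width: 34.1
gripper_force: 45.0
```

Run:
```python
from h import *
d=[]
for n in ('scene','side'):
    c=vision.camera_info(n); im=vision.grab_frame(n)[:,:,::-1]; x,y=proj(c,(490,-167,90)).astype(int)
    d.append(cv2.resize(im[y-45:y+45,x-45:x+45],None,fx=4.4,fy=4.4,interpolation=cv2.INTER_CUBIC))
cv2.imwrite('pics/f.png',cv2.convertScaleAbs(np.hstack(d),alpha=1.6))
s=state(); print(s['force'],s['ee_pos'])
```

```text
[-4.89  2.11 21.39] [ 489.22 -164.92   96.4 ]
```

View pics/f.png

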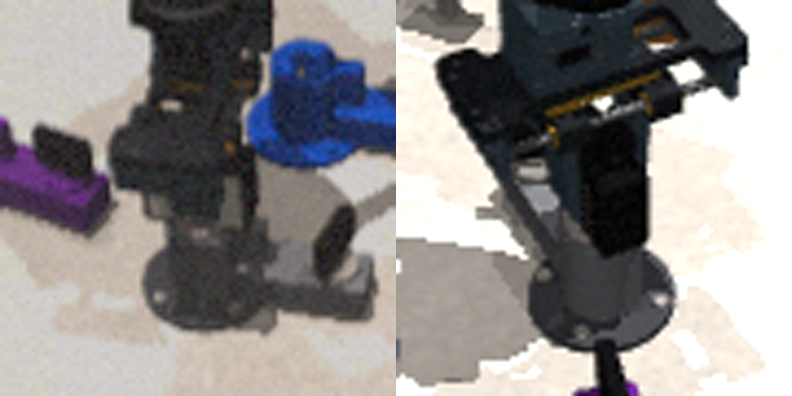

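The lamp sits down on the grey socket (scene crop (205,225)), and the knob at (335,245) is still turned loose. It meets a hard stop at the predicted home height, with 21 N of push.

```bash
python3 -c "
from workcell import job_done
print(job_done())"
```

```text
the job is handed in; nothing more can be done
None
```

I turned the clamp knob loose to its stop and pushed the lamp into the grey socket until it hit a hard stop at the predicted home height. I then handed the job in at about 14.5 s, with the lamp still gripped at 45 N and pressed with about 21 N; no verdict came back.

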